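# Carved figures to the other rack in reverse order

### The arm

A 6-joint arm with a two-finger parallel gripper is mounted at the origin on the work surface. World frame = base frame: x ahead of the robot, y to its left, z up, the work surface at z = 0. Lengths are in m, angles in degrees, forces in N, time in s.
With the tool pointing down it reaches from about 0.375 to 0.9 m from the base axis. Payload 3.1 kg.
Tool frame: the origin (TCP) lies midway between the tips of the shut fingers; the grasp point (between the pads) lies 19 mm behind it; y points along the fingers, x is the direction in which the jaws open and shut, and the axes are right-handed (so a half turn about y gives the same grasp; the last joint's range is limited). The gripper opens to 87 mm and grips with 3 to 60 N. Pads are 19 mm wide; open, the fingers measure 117 mm over their backs; the gripper's body (75 mm by 190 mm) begins 51 mm behind the grasp point.
Start: joints at [59.502, 30.224, 82.088, -0, 67.689, -10.227], TCP at [0.216, 0.586, 0.223] pointing down, gripper open.
Joint ranges: [-176.69, 176.69], [-43.24, 126.21], [12.49, 139.97], [-82, 262], [0, 151.66], [-163.58, 163.58]. Speed limits (degrees/s): [159.86, 159.86, 180, 180, 180, 180].

### API

Orientations are given as a 3x3 rotation matrix whose columns are the frame's x, y, z axes.
In Python, from rig import bot, optics, spotter gives the robot as it stands. The module is installed in compiled form; this text tells all that it offers.
- The arm moves only by the shell command python3 -m inch 'ROWS' [OPENING]. ROWS is JSON, a list of rows, each a list of 2 entries, a list of its own where there are three numbers: the shift along the tool's x, y, z in m, then the turn about the tool's y in units of 5 degrees (1.0 is 5 degrees). In form: [[[tx, ty, tz], yaw], ...]. A call has 1 to 12 rows; each row is the pose to reach, as a shift and turn from the pose commanded when the call began, along the tool's axes at that moment; what a row does not reach only later rows make up. A row lasts 1/12 s, in which the tool goes at most 41.7 mm and 7.16 degrees, less where a joint would pass 70% of its speed; a pose out of reach is approached as far as the arm can. A call with a gripper value outside its range is refused whole. OPENING is the gripper command: -1 is fully open, 1 is shut, values between are in proportion, set as the call begins (- or left out, the last holds). The fingers move at their own pace and stop on an object; the grip force is fixed at half the most. Time passes only in rows, so rows that repeat a pose let the fingers close. It gives the time, the measured TCP pose, the force and the opening at its end, in the units of the state.
- bot.read_state(): the state, without advancing time (a new reading comes with each control period).
- optics.capture(name): name is "side" or "top" or "wrist"; returns a dict with "pixels" (480x640x3 uint8, red, green, blue), "z_map" (480x640 float32, m along the optical axis (not along the pixel's ray), 0 where there is no reading), "mtx" (3x3 intrinsics, pixels), "world_from_camera" (4x4, takes a point from camera to world coordinates). Camera axes: x right, y down, z forward; pixel columns grow to the right and rows downward; lengths in m; the calibration is good to about 2 mm. The wrist camera is an equidistant fisheye: a pixel r from the principal point sees the ray r / f radians off the axis. A picture is of the moment at which its call begins.
- bot.hand_in(): hands the job in, once; it reports no verdict.
Trained networks look in the newest picture that a camera, given by its name, has taken for a name from the list of things; names that differ only in an ending like _2 or _b are one class to them, and where a whole thing is asked for, a point or a joint stands for the part that bears it (a point fixed in the world has none). Each returns a list of dicts, best first, with "confidence" (0 to 1); they miss things now and then, are a little off and sometimes report something else, mostly with a low value. They report only what shows in the picture. A call takes as long as a camera call. They do not tell look-alikes from the thing itself.
- spotter.find_in(camera, query): "location" ([x, y, z] in m, in world coordinates, good to about 4 mm: the middle of the surface that is visible of it).
- spotter.masks_of(camera, query): "pixels" (480x640 bool, what is visible of it).
The state is a dict: "time_s": time; "joint_positions": joint angles; "qvel": joint speeds; "tau": joint torques, N m; "position": TCP position; "tcp_rot": TCP orientation; "force": force on the tool from outside, world axes, zero at the start; "moment": the same for the moment, N m; "opening": opening from 0.0 (shut) to 1.0 (fully open).
Only numpy, scipy, OpenCV 4.12 (cv2) and the standard library are available. Lean on these libraries where they do the work, as an engineer would, in place of code of your own. Each camera call takes 0.05 s, during which the arm holds its last target. There are 200 camera calls.

### The job

Move the four carved wooden figures from their rack to the empty rack in reverse order: the one at the left end of the full rack goes to the right end of the empty rack, and so on along the row, one figure in each bay. Leave each standing upright on the board inside its bay, and knock none over on the way.

Things in the scene. Friction and masses are not known exactly. Their poses are not given: they have to be found in the camera images.
- head: Carved pale-wood head, 96 mm high, with a flat-topped round cap and a long nose. Foot 46 mm across, 10 mm thick; 60 to 130 g. Origin: centre of the foot's underside, z up; the nose points along -x, reaching 46 mm from the axis at height 48 mm. From above: flat round cap, nose sticking out. Grip the cap, a cylinder 44 mm across from height 64 to 96 mm.
- toadstool: Carved pale-wood toadstool, 79 mm high, thin stem and wide domed cap. Foot 46 mm across, 10 mm thick; 60 to 130 g. Origin: centre of the foot's underside, z up; round about z. From above: the widest, a smooth dome. Grip the cap's rim, a cylinder 56 mm across from height 46 to 62 mm.
- gnome: Carved pale-wood gnome, 96 mm high: round body, conical pointed hat. Foot 46 mm across, 10 mm thick; 60 to 130 g. Origin: centre of the foot's underside, z up; its face looks along -x. From above: a cone with one point. Grip the body below the hat, a cylinder 40 mm across from height 12 to 60 mm (hat brim 42 mm across).
- owl: Carved pale-wood owl, 87 mm high: barrel body with two pointed ears on top. Foot 46 mm across, 10 mm thick; 60 to 130 g. Origin: centre of the foot's underside, z up; its face looks along -x, ears at y = +-13 mm, heights 68 to 87 mm. From above: a disc with two points. Grip the body, a cylinder 44 mm across from height 14 to 66 mm.
- full_rack: Wooden rack with four figures on cork pads, 90 x 310 mm, fixed: dark board 12 mm thick, four bays in a row, each 71 mm along the row by 80 mm inside, between pale strips 5 mm wide with tops 24 mm above the table. Origin on the table under its centre; y along the row (within 0.3 rad of the robot's left), x across it (away from the robot), z up. Bay centres at y = +114, +38, -38, -114 mm, x = 0.
- empty_rack: Wooden rack, empty, without pads, 90 x 310 mm, fixed: dark board 12 mm thick, four bays in a row, each 71 mm along the row by 80 mm inside, between pale strips 5 mm wide with tops 24 mm above the table. Origin on the table under its centre; y along the row (within 0.3 rad of the robot's left), x across it (away from the robot), z up. Bay centres at y = +114, +38, -38, -114 mm, x = 0.
- pad_head: Flat cork pad, 74 x 66 mm, 3 mm thick, fixed in the bay of the full rack where the head stands at the start (the head's foot is 15 mm above the table there). It stays. Origin at the centre of its underside.
- pad_toadstool: Flat cork pad, 74 x 66 mm, 3 mm thick, fixed in the bay of the full rack where the toadstool stands at the start (the toadstool's foot is 15 mm above the table there). It stays. Origin at the centre of its underside.
- pad_gnome: Flat cork pad, 74 x 66 mm, 3 mm thick, fixed in the bay of the full rack where the gnome stands at the start (the gnome's foot is 15 mm above the table there). It stays. Origin at the centre of its underside.
- pad_owl: Flat cork pad, 74 x 66 mm, 3 mm thick, fixed in the bay of the full rack where the owl stands at the start (the owl's foot is 15 mm above the table there). It stays. Origin at the centre of its underside.
Things that resemble listed ones, but are neither listed nor needed, are in the scene too. Leave any orange or pink look-alike of the toadstool alone. Leave any black look-alike of the gnome alone.

How it is judged (in metres and radians):
At the end, for the whole second after the job is handed in: Each figure stands in the empty rack's bay that mirrors its starting bay (first becomes last): centre within 15 mm of the bay's centre along the row and 20 mm across, foot on the board (height within 6 mm), upright within 0.12 rad, at rest (under 20 mm/s) (((y of pad_head in the frame of full_rack between 0.104 and 0.124 m and y of head in the frame of empty_rack between -0.129 and -0.099 m) or (y of pad_head in the frame of full_rack between 0.028 and 0.048 m and y of head in the frame of empty_rack between -0.053 and -0.023 m) or (y of pad_head in the frame of full_rack between -0.048 and -0.028 m and y of head in the frame of empty_rack between 0.023 and 0.053 m) or (y of pad_head in the frame of full_rack between -0.124 and -0.104 m and y of head in the frame of empty_rack between 0.099 and 0.129 m)) and x of head in the frame of empty_rack between -0.02 and 0.02 m and z of head in the frame of empty_rack between 0.006 and 0.018 m and angle between each of head, toadstool, gnome, owl's own z axis and vertical below 0.12 rad and linear speed of each of head, toadstool, gnome, owl below 0.02 m/s and ((y of pad_toadstool in the frame of full_rack between 0.104 and 0.124 m and y of toadstool in the frame of empty_rack between -0.129 and -0.099 m) or (y of pad_toadstool in the frame of full_rack between 0.028 and 0.048 m and y of toadstool in the frame of empty_rack between -0.053 and -0.023 m) or (y of pad_toadstool in the frame of full_rack between -0.048 and -0.028 m and y of toadstool in the frame of empty_rack between 0.023 and 0.053 m) or (y of pad_toadstool in the frame of full_rack between -0.124 and -0.104 m and y of toadstool in the frame of empty_rack between 0.099 and 0.129 m)) and x of toadstool in the frame of empty_rack between -0.02 and 0.02 m and z of toadstool in the frame of empty_rack between 0.006 and 0.018 m and ((y of pad_gnome in the frame of full_rack between 0.104 and 0.124 m and y of gnome in the frame of empty_rack between -0.129 and -0.099 m) or (y of pad_gnome in the frame of full_rack between 0.028 and 0.048 m and y of gnome in the frame of empty_rack between -0.053 and -0.023 m) or (y of pad_gnome in the frame of full_rack between -0.048 and -0.028 m and y of gnome in the frame of empty_rack between 0.023 and 0.053 m) or (y of pad_gnome in the frame of full_rack between -0.124 and -0.104 m and y of gnome in the frame of empty_rack between 0.099 and 0.129 m)) and x of gnome in the frame of empty_rack between -0.02 and 0.02 m and z of gnome in the frame of empty_rack between 0.006 and 0.018 m and ((y of pad_owl in the frame of full_rack between 0.104 and 0.124 m and y of owl in the frame of empty_rack between -0.129 and -0.099 m) or (y of pad_owl in the frame of full_rack between 0.028 and 0.048 m and y of owl in the frame of empty_rack between -0.053 and -0.023 m) or (y of pad_owl in the frame of full_rack between -0.048 and -0.028 m and y of owl in the frame of empty_rack between 0.023 and 0.053 m) or (y of pad_owl in the frame of full_rack between -0.124 and -0.104 m and y of owl in the frame of empty_rack between 0.099 and 0.129 m)) and x of owl in the frame of empty_rack between -0.02 and 0.02 m and z of owl in the frame of empty_rack between 0.006 and 0.018 m); the robot touches nothing.
It fails at once if the head is knocked over (tilted more than 0.7 rad) (angle between head's own z axis and vertical above 0.7 rad).
It fails at once if the toadstool is knocked over (tilted more than 0.7 rad) (angle between toadstool's own z axis and vertical above 0.7 rad).
It fails at once if the gnome is knocked over (tilted more than 0.7 rad) (angle between gnome's own z axis and vertical above 0.7 rad).
It fails at once if the owl is knocked over (tilted more than 0.7 rad) (angle between owl's own z axis and vertical above 0.7 rad).
It also fails if it takes over 112 s, if anything falls off the work surface, if the arm or the gripper's body presses on something with over 40 N, if the wrist force passes 120 N, or if a joint passes its speed limit or range.

## Working session

There is one attempt and no reset: what is moved stays moved. The work goes in short steps, Python scripts to look and compute and a shell command to move; the robot and the scene stay as the last step left them, time stands still between calls to the robot, and variables do not carry over. Pictures are saved under pics/ and viewed, and the job is handed in when it is done.

```bash
mkdir -p pics; ls
python3 - <<'E'
from rig import bot, optics, spotter
import cv2, numpy as np
s=bot.read_state()
for k,v in s.items(): print(k,np.round(v,4).tolist())
for c in ["top","side"]:
    d=optics.capture(c); cv2.imwrite(f"pics/{c}0.png",d["pixels"][:,:,::-1])
    print(c,d["mtx"].tolist(),np.round(d["world_from_camera"],3).tolist())
    for q in ["head","toadstool","gnome","owl","full_rack","empty_rack","pad_head","pad_owl"]:
        for r in spotter.find_in(c,q): print(c,q,round(r["confidence"],2),np.round(r["location"],3))
E
```

```text
pics
time_s 0.0
joint_positions [59.5016, 30.2779, 82.1579, 0.001, 67.6891, -10.2271]
qvel [0.0207, 0.0682, 0.0044, 0.0807, -0.0976, 0.029]
tau [-0.0003, -44.0043, -17.6586, 0.0632, 0.0583, -0.0002]
position [0.2161, 0.5856, 0.2216]
tcp_rot [[0.3465, -0.0011, -0.9381], [0.9381, -0.0019, 0.3465], [-0.0021, -1.0, 0.0004]]
force [-0.1619, -0.3538, 0.3149]
moment [0.0259, -0.0047, -0.0004]
opening 0.9996
top [[435.8703593482763, 0.0, 309.833637809097], [0.0, 435.8703593482763, 239.36473463974528], [0.0, 0.0, 1.0]] [[0.015, -0.999, 0.028, 0.472], [-1.0, -0.015, 0.009, -0.004], [-0.008, -0.029, -1.0, 0.888], [0.0, 0.0, 0.0, 1.0]]
top head 0.81 [0.527 0.289 0.102]
top head 0.5 [0.501 0.182 0.025]
top toadstool 0.81 [0.355 0.053 0.075]
top toadstool 0.71 [0.484 0.077 0.085]
top toadstool 0.61 [ 0.389 -0.066  0.071]
top gnome 0.89 [0.652 0.29  0.065]
top owl 0.64 [0.49  0.141 0.081]
top full_rack 0.97 [0.501 0.18  0.027]
top empty_rack 0.68 [ 0.532 -0.19   0.012]
top pad_head 0.59 [0.542 0.28  0.014]
top pad_head 0.3 [0.51  0.143 0.016]
top pad_owl 0.89 [0.51  0.147 0.014]
side [[455.7049914884575, 0.0, 321.5587000167306], [0.0, 455.7049914884575, 239.67503091970497], [0.0, 0.0, 1.0]] [[0.798, -0.412, 0.44, 0.1], [-0.602, -0.518, 0.607, -0.591], [-0.022, -0.75, -0.661, 0.652], [0.0, 0.0, 0.0, 1.0]]
side head 0.91 [0.521 0.284 0.094]
side head 0.74 [ 0.533 -0.215  0.012]
side toadstool 0.96 [ 0.384 -0.077  0.062]
side toadstool 0.8 [0.343 0.041 0.063]
side gnome 0.87 [0.501 0.212 0.075]
side gnome 0.63 [0.65  0.289 0.045]
side owl 0.66 [0.478 0.136 0.072]
side full_rack 0.66 [0.477 0.114 0.015]
side full_rack 0.56 [ 0.531 -0.216  0.012]
side empty_rack 0.97 [ 0.534 -0.218  0.013]
side pad_head 0.45 [0.506 0.302 0.015]
side pad_owl 0.67 [0.47  0.164 0.018]
```

View pics/top0.png

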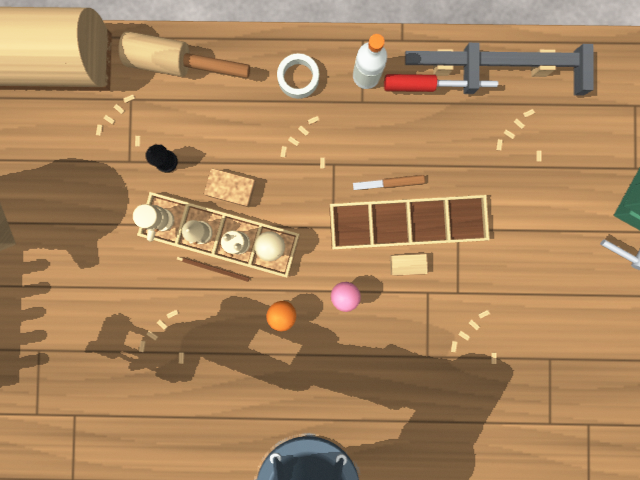

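View pics/side0.png

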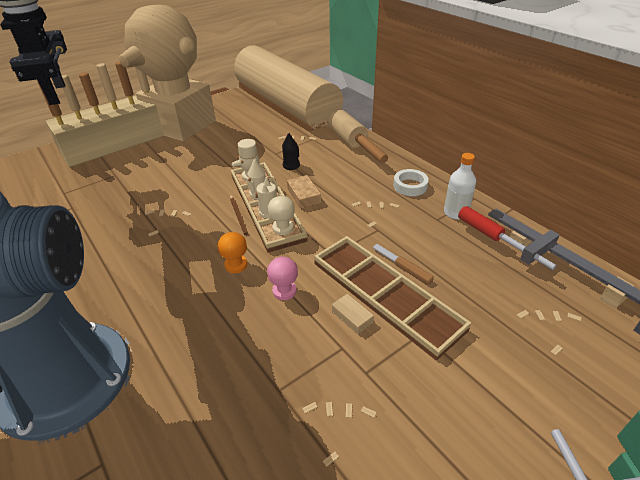

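The row from left to right is head (147,217), gnome (195,231), owl (234,241), toadstool (270,246). The empty rack is at about (410,221), and the orange and pink toadstools and the black gnome are look-alikes to leave alone.

```bash
cat > h.py <<'E'
from rig import bot, optics, spotter
import cv2, numpy as np
def world(d):
    v,u=np.mgrid[0:480,0:640]; z=d["z_map"]; K=d["mtx"]
    P=np.stack([(u-K[0,2])/K[0,0]*z,(v-K[1,2])/K[1,1]*z,z],-1)
    T=d["world_from_camera"]; return P@T[:3,:3].T+T[:3,3]
def rack(W,m,lo=.017,hi=.034):
    p=W[m&(W[...,2]>lo)&(W[...,2]<hi)][:,:2].astype(np.float32)
    (c,s,a)=cv2.minAreaRect(p*1000); b=cv2.boxPoints((c,s,a))
    e=b[1]-b[0],b[2]-b[1]; y=max(e,key=np.linalg.norm); y=y/np.linalg.norm(y); y=y*np.sign(y[1])
    return np.array(c)/1000,y,s
def go(xyz,xdir):
    "shift in tool axes and yaw units to bring TCP to xyz with tool x along +-xdir (nearest)"
    s=bot.read_state(); R=np.array(s["tcp_rot"]); d=R.T@(np.array(xyz)-s["position"])
    a=np.arctan2(xdir[1],xdir[0])-np.arctan2(R[1,0],R[0,0]); a=np.degrees((a+np.pi/2)%np.pi-np.pi/2)
    return np.round(d,4),round(-a/5,2)
E
python3 - <<'E'
from h import *
d=optics.capture("top"); W=world(d)
for q in ["full_rack","empty_rack"]:
    r=spotter.masks_of("top",q)
    for x in r[:1]:
        m=x["pixels"]; z=W[m][:,2]; print(q,x["confidence"],m.sum(),np.percentile(z,[5,50,95]).round(3),rack(W,m))
full=W[160:300,120:320]
for n,(u,v) in dict(head=(147,217),gnome=(195,231),owl=(234,241),toad=(270,246)).items():
    A=W[v-22:v+22,u-22:u+22].reshape(-1,3); zt=A[:,2].max(); p=A[A[:,2]>zt-.012]; print(n,zt.round(3),p.mean(0).round(3),(p.min(0)+p.max(0))/2,np.ptp(p,0))
print("block",W[187,230],"stick",W[268,215],"block2",W[264,410],"board",W[222,352])
E
```

```text
full_rack 0.88 1755 [0.011 0.024 0.027] (array([0.50439578, 0.18742769]), array([0.25611097, 0.9666473 ], dtype=float32), (310.05963134765625, 90.06436157226562))
empty_rack 0.94 7207 [0.01  0.013 0.026] (array([ 0.53491772, -0.19238698]), array([-0.07330438,  0.9973096 ], dtype=float32), (90.15984344482422, 310.7827453613281))
head 0.888 [ 0.472 -0.004  0.888] [ 0.47245559 -0.00409813  0.887587  ] [0. 0. 0.]
gnome 0.888 [ 0.472 -0.004  0.888] [ 0.47245559 -0.00409813  0.887587  ] [0. 0. 0.]
owl 0.888 [ 0.472 -0.004  0.888] [ 0.47245559 -0.00409813  0.887587  ] [0. 0. 0.]
toad 0.888 [ 0.472 -0.004  0.888] [ 0.47245559 -0.00409813  0.887587  ] [0. 0. 0.]
block [0.59834308 0.16326795 0.02805226] stick [0.43660684 0.19488653 0.00473023] block2 [ 0.45126903 -0.19495391  0.02474014] board [ 0.53348339 -0.08065757  0.01218456]
```

```bash
cat >> h.py <<'E'
F=np.array([.5044,.1874]),np.array([.2561,.9666]); E=np.array([.5349,-.1924]),np.array([-.0733,.9973])
xd=lambda r:np.array([r[1][1],-r[1][0]])
def bay(r,y,x=0): return r[0]+r[1]*y+xd(r)*x
def figs(W,r,ok=None):
    for y in (.114,.038,-.038,-.114):
        q=W[...,:2]-r[0]; b=q@r[1]-y; a=q@xd(r); m=(abs(b)<.045)&(abs(a)<.06)&(W[...,2]>.055)&(W[...,2]<.14)
        if m.sum()<5: print(y,"none"); continue
        p=np.c_[b[m],a[m],W[m][:,2]]; zt=p[:,2].max(); t=p[p[:,2]>zt-.012]
        print(y,"top z",zt.round(3),"dy,dx mid",((t.min(0)+t.max(0))/2)[:2].round(3),"mean",t.mean(0)[:2].round(3),"ext",np.ptp(t,0).round(3),"median all",np.median(p,0).round(3))
E
python3 - <<'E'
from h import *
W=world(optics.capture("top")); figs(W,F)
x,y=bay(F,-.114); print(go([x,y,.19],xd(F)), go([x,y,.05],xd(F)))
E
```

```text
0.114 top z 0.115 dy,dx mid [ 0.001 -0.002] mean [ 0.    -0.002] ext [0.042 0.044 0.012] median all [-0.006 -0.003  0.11 ]
0.038 top z 0.114 dy,dx mid [-0.004 -0.005] mean [-0.004 -0.005] ext [0.012 0.015 0.012] median all [-0.009 -0.006  0.086]
-0.038 top z 0.103 dy,dx mid [-0.005 -0.005] mean [-0.006 -0.005] ext [0.034 0.022 0.012] median all [-0.007 -0.005  0.086]
-0.114 top z 0.098 dy,dx mid [0.003 0.007] mean [0.003 0.006] ext [0.046 0.048 0.012] median all [0.002 0.006 0.089]
(array([-0.3879,  0.0326, -0.419 ]), np.float64(16.91)) (array([-0.3879,  0.1726, -0.419 ]), np.float64(16.91))
```

```bash
python3 -m inch '[[[-0.03,0,-0.03],1.2],[[-0.06,0,-0.065],2.6],[[-0.09,0,-0.1],4],[[-0.12,0,-0.13],5.4],[[-0.15,0,-0.16],6.8],[[-0.18,0,-0.19],8.2],[[-0.21,0,-0.22],9.6],[[-0.24,0,-0.25],11],[[-0.26,0,-0.28],12.4],[[-0.29,0,-0.31],13.8],[[-0.32,0,-0.34],15.2],[[-0.34,0,-0.36],16.5]]' -1
python3 - <<'E'
from h import *
x,y=bay(F,-.111,.006); print(go([x,y,.19],xd(F)), go([x,y,.05],xd(F)))
E
```

```text
time_s: 2.1
position: [0.4375, 0.1403, 0.2229]
tcp_rot: [[0.974, 0.001, 0.227], [-0.227, -0.0, 0.974], [0.001, -1.0, 0.0]]
force: [1.2, 0.1, -1.0]
opening: 0.997
(array([ 0.0571,  0.033 , -0.0501]), np.float64(0.34)) (array([ 0.057 ,  0.173 , -0.0501]), np.float64(0.34))
```

```bash
python3 -m inch '[[[0.02,0.01,-0.02],0.3],[[0.04,0.025,-0.035],0.3],[[0.057,0.035,-0.05],0.3],[[0.057,0.035,-0.05],0.3],[[0.057,0.035,-0.05],0.3]]'
python3 - <<'E'
from h import *
x,y=bay(F,-.111,.006); print(go([x,y,.05],xd(F)))
W=world(optics.capture("top")); d=optics.capture("wrist"); cv2.imwrite("pics/w1.png",d["pixels"][:,:,::-1])
for r in spotter.find_in("wrist","toadstool"): print(r)
E
```

```text
time_s: 2.52
position: [0.4812, 0.0804, 0.1871]
tcp_rot: [[0.969, -0.001, 0.249], [-0.249, 0.0, 0.969], [-0.001, -1.0, 0.0]]
force: [0.6, 0.3, -0.5]
opening: 0.997
(array([ 0.0012,  0.1371, -0.0016]), np.float64(0.08))
{'location': [0.397, -0.0423, 0.0509], 'confidence': 0.98}
{'location': [0.3589, 0.0686, 0.071], 'confidence': 0.72}
{'location': [0.4807, 0.0833, 0.0891], 'confidence': 0.68}
```

View pics/w1.png

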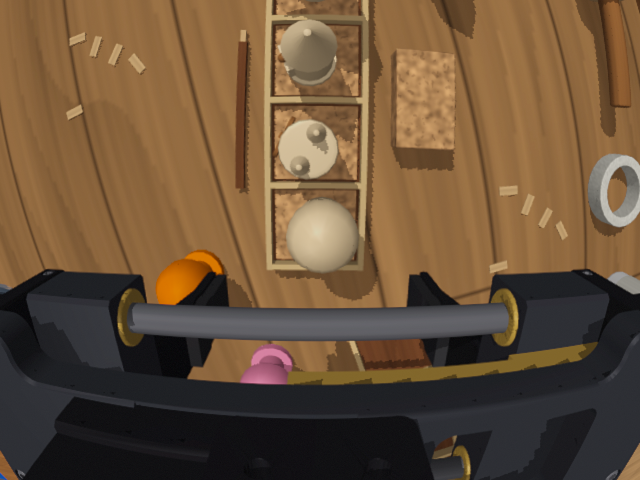

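The wrist picture shows the toadstool dome at (322,235), between the fingers, with the owl at (308,150) and gnome at (308,50) behind it. The fingers line up across the row, so I'm going down.

```bash
python3 -m inch '[[[0.001,0.03,-0.001],0],[[0.001,0.06,-0.001],0],[[0.001,0.09,-0.001],0],[[0.001,0.11,-0.001],0],[[0.001,0.125,-0.001],0],[[0.001,0.135,-0.001],0],[[0.001,0.137,-0.001],0],[[0.001,0.137,-0.001],0]]' -1 && python3 -m inch '[[[0,0,0],0],[[0,0,0],0],[[0,0,0],0],[[0,0,0],0],[[0,0,0],0],[[0,0,0],0],[[0,0,0],0],[[0,0,0],0],[[0,0,0],0],[[0,0,0],0]]' 1
```

```text
time_s: 3.33
position: [0.4814, 0.0807, 0.0506]
tcp_rot: [[0.969, -0.0, 0.245], [-0.245, 0.0, 0.969], [-0.0, -1.0, -0.0]]
force: [-0.1, -0.4, 0.9]
opening: 0.997
time_s: 4.17
position: [0.4824, 0.0799, 0.051]
tcp_rot: [[0.969, 0.002, 0.247], [-0.247, -0.0, 0.969], [0.002, -1.0, 0.0]]
force: [1.1, -0.4, 4.8]
opening: 0.633
```

```bash
python3 -m inch '[[[0,-0.01,0],0],[[0,-0.03,0],0],[[0,-0.06,0],0],[[0,-0.09,0],0],[[0,-0.115,0],0],[[0,-0.12,0],0],[[0,-0.12,0],0]]'
python3 - <<'E'
from h import *
x,y=bay(E,.114); print(go([x,y,.17],xd(E)))
E
```

```text
time_s: 4.75
position: [0.4822, 0.0801, 0.1723]
tcp_rot: [[0.969, 0.003, 0.246], [-0.246, -0.0, 0.969], [0.003, -1.0, 0.001]]
force: [-0.4, -0.6, -1.5]
opening: 0.63
(array([ 0.0821,  0.0024, -0.143 ]), np.float64(-3.69))
```

```bash
python3 -m inch '[[[0.01,0,-0.015],-0.4],[[0.025,0,-0.043],-1.1],[[0.042,0,-0.073],-1.8],[[0.058,0,-0.1],-2.6],[[0.07,0,-0.122],-3.2],[[0.079,0,-0.138],-3.6],[[0.082,0,-0.143],-3.7],[[0.082,0,-0.143],-3.7],[[0.082,0,-0.143],-3.7]]'
python3 - <<'E'
from h import *
d=optics.capture("side"); cv2.imwrite("pics/s1.png",d["pixels"][120:360,220:480,::-1].repeat(2,0).repeat(2,1))
d=optics.capture("wrist"); cv2.imwrite("pics/w2.png",d["pixels"][:,:,::-1])
x,y=bay(E,.114); print(go([x,y,.0485],xd(E)))
E
```

```text
time_s: 5.5
position: [0.5244, -0.0778, 0.1692]
tcp_rot: [[0.997, -0.004, -0.072], [0.072, 0.002, 0.997], [-0.003, -1.0, 0.002]]
force: [-0.7, -0.4, -1.4]
opening: 0.632
(array([ 0.0021,  0.1213, -0.0019]), np.float64(0.01))
```

View pics/w2.png

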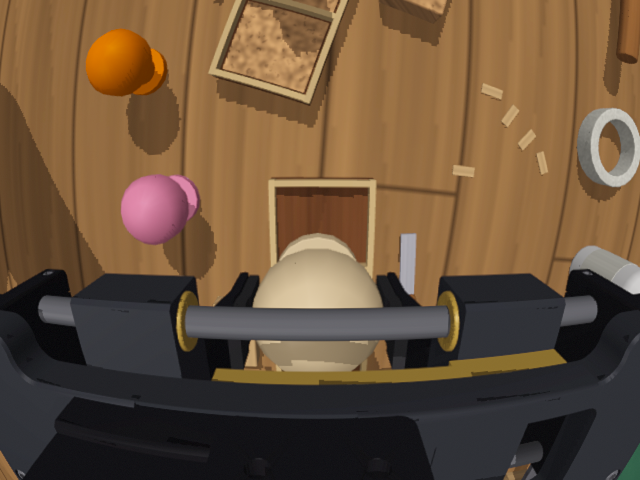

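View pics/s1.png

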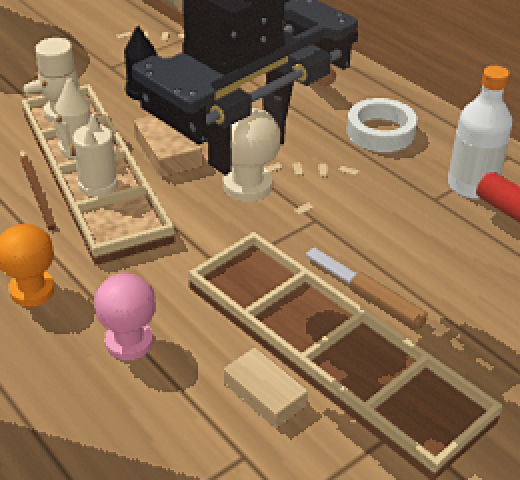

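Toadstool is held upright over the left bay (wrist image (317,310), bay visible around (322,240)). Now I'll lower it and release.

```bash
python3 -m inch '[[[0.002,0.02,-0.002],0],[[0.002,0.05,-0.002],0],[[0.002,0.075,-0.002],0],[[0.002,0.095,-0.002],0],[[0.002,0.108,-0.002],0],[[0.002,0.114,-0.002],0],[[0.002,0.118,-0.002],0],[[0.002,0.12,-0.002],0],[[0.002,0.121,-0.002],0],[[0.002,0.121,-0.002],0],[[0.002,0.121,-0.002],0]]'
```

```text
time_s: 6.52
position: [0.5286, -0.0807, 0.0504]
tcp_rot: [[0.997, 0.002, -0.074], [0.074, -0.001, 0.997], [0.002, -1.0, -0.001]]
force: [-0.3, 0.7, -1.2]
opening: 0.632
```

```bash
python3 -m inch '[[[0,0.001,0],0],[[0,0.001,0],0],[[0,0.002,0],0],[[0,0.002,0],0]]'
```

```text
time_s: 6.85
position: [0.5283, -0.0808, 0.048]
tcp_rot: [[0.997, 0.001, -0.074], [0.074, -0.0, 0.997], [0.001, -1.0, -0.0]]
force: [-0.3, 0.4, 1.9]
opening: 0.629
```

Contact is made (force z went from −1.2 to +1.9). Opening and rising.

```bash
python3 -m inch '[[[0,0,0],0],[[0,0,0],0],[[0,0,0],0],[[0,0,0],0],[[0,0,0],0],[[0,0,0],0]]' -1 && python3 -m inch '[[[0,-0.01,0],0],[[0,-0.03,0],0],[[0,-0.06,0],0],[[0,-0.09,0],0],[[0,-0.12,0],0],[[0,-0.14,0],0],[[0,-0.14,0],0]]'
python3 - <<'E'
from h import *
x,y=bay(F,-.038-.006,-.005); print(go([x,y,.19],xd(F)))
d=optics.capture("side"); cv2.imwrite("pics/s2.png",d["pixels"][120:360,220:480,::-1].repeat(2,0).repeat(2,1))
E
```

```text
time_s: 7.35
position: [0.528, -0.0806, 0.0475]
tcp_rot: [[0.997, -0.0, -0.074], [0.074, 0.0, 0.997], [-0.0, -1.0, 0.0]]
force: [0.6, 0.1, -0.7]
opening: 0.967
time_s: 7.93
position: [0.5309, -0.0815, 0.1928]
tcp_rot: [[0.997, 0.01, -0.074], [0.074, -0.004, 0.997], [0.009, -1.0, -0.004]]
force: [0.9, -0.4, 0.2]
opening: 0.997
(array([-0.0257,  0.0016,  0.2302]), np.float64(3.82))
```

View pics/s2.png

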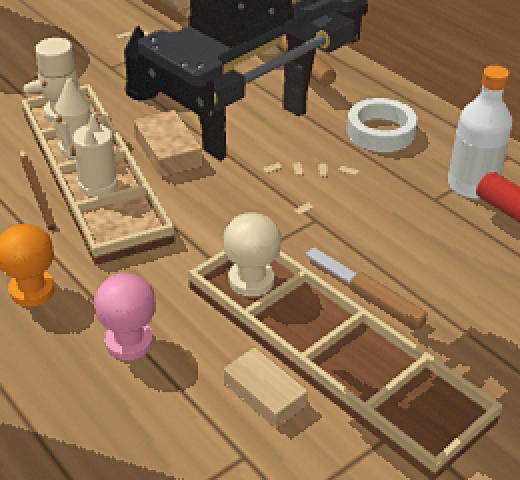

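Toadstool stands upright in the left bay (picture (252,250)). Next is the owl.

```bash
python3 -m inch '[[[-0.003,0,0.02],0.4],[[-0.007,0,0.055],1],[[-0.011,0,0.095],1.7],[[-0.015,0,0.135],2.4],[[-0.019,0,0.17],3],[[-0.022,0,0.2],3.5],[[-0.025,0,0.22],3.8],[[-0.026,0,0.23],3.8],[[-0.026,0,0.23],3.8],[[-0.026,0,0.23],3.8],[[-0.026,0,0.23],3.8]]'
python3 - <<'E'
from h import *
figs(world(optics.capture("top")),F)
x,y=bay(F,-.038-.006,-.005); print(go([x,y,.042],xd(F)))
d=optics.capture("wrist"); cv2.imwrite("pics/w3.png",d["pixels"][:,:,::-1])
for r in spotter.find_in("wrist","owl"): print(r)
E
```

```text
time_s: 8.9
position: [0.4854, 0.1457, 0.1872]
tcp_rot: [[0.967, -0.001, 0.255], [-0.255, -0.001, 0.967], [-0.0, -1.0, -0.001]]
force: [0.5, -0.6, -0.0]
opening: 1.0
0.114 none
0.038 none
-0.038 top z 0.104 dy,dx mid [-0.007 -0.005] mean [-0.009 -0.006] ext [0.03  0.019 0.011] median all [-0.014 -0.005  0.086]
-0.114 none
(array([0.0026, 0.1453, 0.0013]), np.float64(-0.0))
{'location': [0.4892, 0.1503, 0.089], 'confidence': 0.97}
```

View pics/w3.png

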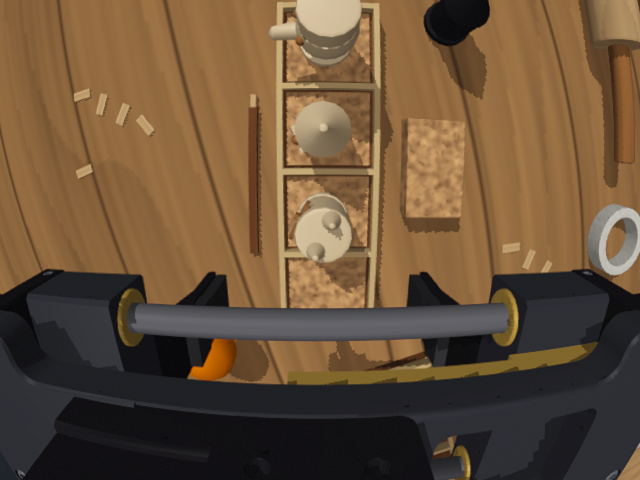

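Wrist view: owl's disc and ears at (322,235), between the fingers; gnome at (323,130) and head at (328,25) are clear.

```bash
python3 -m inch '[[[0.002,0.025,0.004],0],[[0.002,0.055,0.004],0],[[0.002,0.085,0.004],0],[[0.002,0.11,0.004],0],[[0.002,0.13,0.004],0],[[0.002,0.14,0.004],0],[[0.002,0.145,0.004],0],[[0.002,0.145,0.004],0]]' -1 && python3 -m inch '[[[0,0,0],0],[[0,0,0],0],[[0,0,0],0],[[0,0,0],0],[[0,0,0],0],[[0,0,0],0],[[0,0,0],0],[[0,0,0],0],[[0,0,0],0],[[0,0,0],0],[[0,0,0],0]]' 1
```

```text
time_s: 9.72
position: [0.4881, 0.1497, 0.0419]
tcp_rot: [[0.967, -0.001, 0.256], [-0.256, -0.0, 0.967], [-0.001, -1.0, -0.0]]
force: [-0.3, 0.0, -0.1]
opening: 0.999
time_s: 10.63
position: [0.4887, 0.1502, 0.0428]
tcp_rot: [[0.967, 0.001, 0.255], [-0.255, 0.0, 0.967], [0.001, -1.0, 0.0]]
force: [0.9, -0.2, 2.2]
opening: 0.499
```

```bash
python3 -m inch '[[[0,-0.01,0],0],[[0,-0.03,0],0],[[0,-0.06,0],0],[[0,-0.09,0],0],[[0,-0.12,0],0],[[0,-0.125,0],0],[[0,-0.125,0],0]]'
python3 - <<'E'
from h import *
x,y=bay(E,.038); print(go([x,y,.167],xd(E)))
E
```

```text
time_s: 11.22
position: [0.489, 0.1504, 0.1698]
tcp_rot: [[0.967, 0.005, 0.255], [-0.255, 0.0, 0.967], [0.004, -1.0, 0.002]]
force: [-0.2, -0.7, -1.2]
opening: 0.499
(array([ 0.1193,  0.0029, -0.2838]), np.float64(-3.79))
```

```bash
python3 -m inch '[[[0.005,0,-0.015],-0.2],[[0.017,0,-0.043],-0.6],[[0.03,0,-0.075],-1],[[0.045,0,-0.11],-1.5],[[0.06,0,-0.145],-2],[[0.075,0,-0.18],-2.5],[[0.09,0,-0.215],-3],[[0.103,0,-0.245],-3.4],[[0.113,0,-0.268],-3.7],[[0.118,0,-0.281],-3.8],[[0.119,0,-0.284],-3.8],[[0.119,0,-0.284],-3.8]]'; python3 -m inch '[[[0,0,0],0],[[0,0,0],0],[[0,0,0],0]]';  python3 - <<'E'
from h import *
x,y=bay(E,.038); print(go([x,y,.041],xd(E)))
d=optics.capture("wrist"); cv2.imwrite("pics/w4.png",d["pixels"][:,:,::-1])
E
```

```text
time_s: 12.22
position: [0.5294, -0.1549, 0.1658]
tcp_rot: [[0.997, -0.004, -0.071], [0.071, 0.002, 0.997], [-0.003, -1.0, 0.002]]
force: [0.8, 0.9, -1.3]
opening: 0.499
time_s: 12.47
position: [0.5302, -0.1531, 0.1672]
tcp_rot: [[0.997, -0.001, -0.075], [0.075, 0.001, 0.997], [-0.001, -1.0, 0.001]]
force: [0.4, -0.8, -0.2]
opening: 0.502
(array([ 0.0019,  0.1262, -0.0016]), np.float64(0.02))
```

View pics/w4.png

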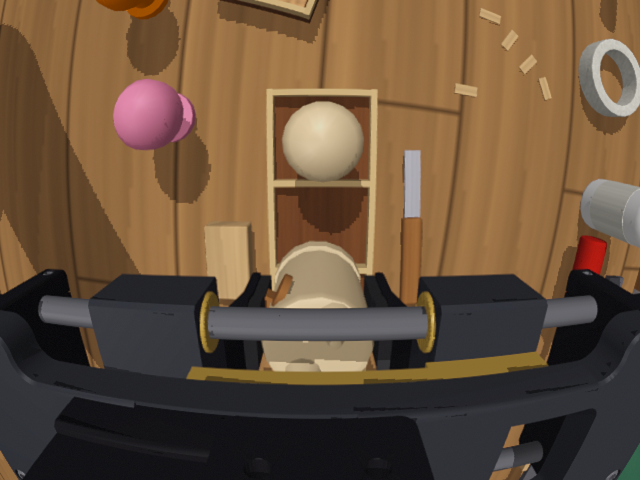

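Owl is held over its bay, with the toadstool at (322,140) well inside the next one.

```bash
python3 -m inch '[[[0.002,0.02,-0.002],0],[[0.002,0.05,-0.002],0],[[0.002,0.08,-0.002],0],[[0.002,0.1,-0.002],0],[[0.002,0.115,-0.002],0],[[0.002,0.121,-0.002],0],[[0.002,0.124,-0.002],0],[[0.002,0.126,-0.002],0],[[0.002,0.127,-0.002],0],[[0.002,0.127,-0.002],0]]'; python3 -m inch '[[[0,0.0005,0],0],[[0,0.001,0],0],[[0,0.001,0],0]]'
```

```text
time_s: 13.35
position: [0.5335, -0.1568, 0.0414]
tcp_rot: [[0.997, 0.002, -0.074], [0.074, -0.001, 0.997], [0.002, -1.0, -0.001]]
force: [1.2, -0.0, -1.1]
opening: 0.501
time_s: 13.6
position: [0.5332, -0.1568, 0.0401]
tcp_rot: [[0.997, 0.001, -0.074], [0.074, -0.0, 0.997], [0.001, -1.0, -0.001]]
force: [-0.6, 0.1, 0.0]
opening: 0.497
```

```bash
python3 -m inch '[[[0,0.0005,0],0],[[0,0.001,0],0],[[0,0.001,0],0]]'; python3 -m inch '[[[0,0,0],0],[[0,0,0],0],[[0,0,0],0],[[0,0,0],0],[[0,0,0],0],[[0,0,0],0],[[0,0,0],0],[[0,0,0],0]]' -1 && python3 -m inch '[[[0,-0.01,0],0],[[0,-0.03,0],0],[[0,-0.06,0],0],[[0,-0.09,0],0],[[0,-0.12,0],0],[[0,-0.15,0],0],[[0,-0.15,0],0]]'
python3 - <<'E'
from h import *
x,y=bay(F,.038-.003,-.005); print(go([x,y,.19],xd(F)))
d=optics.capture("side"); cv2.imwrite("pics/s3.png",d["pixels"][120:360,220:480,::-1].repeat(2,0).repeat(2,1))
E
```

```text
time_s: 13.85
position: [0.5331, -0.1568, 0.0398]
tcp_rot: [[0.997, 0.001, -0.074], [0.074, -0.001, 0.997], [0.001, -1.0, -0.001]]
force: [-1.1, -0.2, 7.0]
opening: 0.496
time_s: 14.52
position: [0.5328, -0.1566, 0.0385]
tcp_rot: [[0.997, -0.0, -0.074], [0.074, 0.0, 0.997], [-0.0, -1.0, 0.0]]
force: [-0.2, 0.2, -0.1]
opening: 0.975
time_s: 15.1
position: [0.5365, -0.1583, 0.1953]
tcp_rot: [[0.997, 0.012, -0.074], [0.074, -0.006, 0.997], [0.011, -1.0, -0.007]]
force: [0.5, -0.5, 0.1]
opening: 1.0
(array([3.000e-04, 2.700e-03, 3.818e-01]), np.float64(3.82))
```

View pics/s3.png

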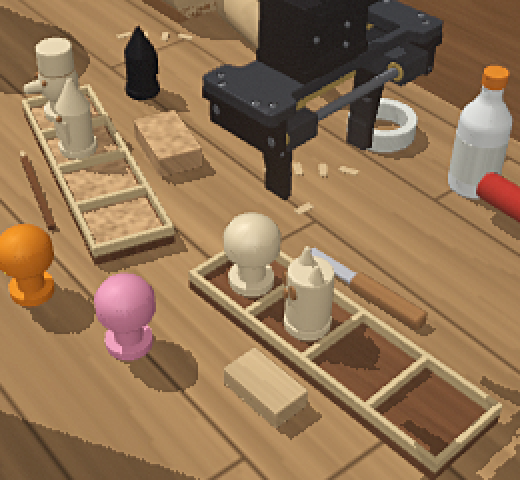

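Owl stands upright in the second bay (picture (308,300)). Next is the gnome.

```bash
python3 -m inch '[[[0,0,0.02],0.3],[[0,0,0.055],0.7],[[0,0,0.095],1.1],[[0,0,0.135],1.5],[[0,0,0.175],1.9],[[0,0,0.215],2.3],[[0,0,0.255],2.7],[[0,0,0.295],3.1],[[0,0,0.33],3.5],[[0,0,0.36],3.8],[[0,0,0.378],3.8],[[0,0,0.382],3.8]]';python3 -m inch '[[[0,0,0],0],[[0,0,0],0],[[0,0,0],0]]'
python3 - <<'E'
from h import *
figs(world(optics.capture("top")),F)
x,y=bay(F,.038-.003,-.005); print(go([x,y,.046],xd(F)))
d=optics.capture("wrist"); cv2.imwrite("pics/w5.png",d["pixels"][:,:,::-1])
for r in spotter.find_in("wrist","gnome"): print(r)
E
```

```text
time_s: 16.15
position: [0.5031, 0.2273, 0.1876]
tcp_rot: [[0.968, -0.002, 0.251], [-0.251, 0.0, 0.968], [-0.002, -1.0, -0.0]]
force: [0.5, 0.1, 0.6]
opening: 0.999
time_s: 16.4
position: [0.5046, 0.2231, 0.1881]
tcp_rot: [[0.967, -0.001, 0.256], [-0.256, -0.001, 0.967], [-0.001, -1.0, -0.001]]
force: [0.7, -0.6, 0.7]
opening: 1.0
0.114 top z 0.111 dy,dx mid [-0.01   0.015] mean [-0.011  0.015] ext [0.008 0.007 0.012] median all [-0.009  0.017  0.078]
0.038 top z 0.113 dy,dx mid [-0.004 -0.005] mean [-0.004 -0.005] ext [0.015 0.015 0.012] median all [-0.009 -0.006  0.085]
-0.038 none
-0.114 none
(array([0.0039, 0.1423, 0.0006]), np.float64(-0.01))
{'location': [0.6418, 0.2999, 0.0691], 'confidence': 0.67}
{'location': [0.5132, 0.2298, 0.0824], 'confidence': 0.64}
```

View pics/w5.png

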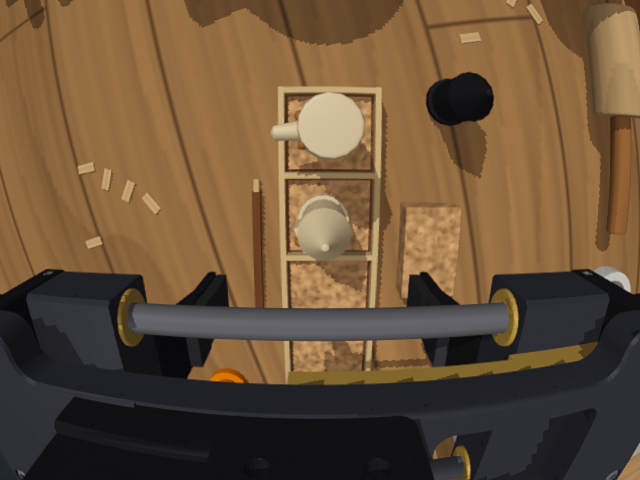

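```bash
python3 -m inch '[[[0.003,0.025,0.003],0],[[0.004,0.055,0.003],0],[[0.004,0.085,0.003],0],[[0.004,0.11,0.003],0],[[0.004,0.127,0.003],0],[[0.004,0.137,0.003],0],[[0.004,0.142,0.003],0],[[0.004,0.142,0.003],0]]' -1 && python3 -m inch '[[[0,0,0],0],[[0,0,0],0],[[0,0,0],0],[[0,0,0],0],[[0,0,0],0],[[0,0,0],0],[[0,0,0],0],[[0,0,0],0],[[0,0,0],0],[[0,0,0],0],[[0,0,0],0]]' 1
```

```text
time_s: 17.22
position: [0.5092, 0.2257, 0.0459]
tcp_rot: [[0.967, -0.001, 0.256], [-0.256, -0.0, 0.967], [-0.001, -1.0, -0.001]]
force: [0.1, 0.2, 0.2]
opening: 1.001
time_s: 18.13
position: [0.5095, 0.2263, 0.0467]
tcp_rot: [[0.967, 0.0, 0.255], [-0.255, 0.0, 0.967], [0.0, -1.0, 0.0]]
force: [0.5, -0.0, 2.1]
opening: 0.449
```

```bash
python3 -m inch '[[[0,-0.01,0],0],[[0,-0.03,0],0],[[0,-0.06,0],0],[[0,-0.09,0],0],[[0,-0.12,0],0],[[0,-0.125,0],0],[[0,-0.125,0],0]]'
python3 - <<'E'
from h import *
x,y=bay(E,-.038); print(go([x,y,.172],xd(E)))
E
```

```text
time_s: 18.72
position: [0.5108, 0.2266, 0.1743]
tcp_rot: [[0.967, 0.006, 0.255], [-0.255, 0.001, 0.967], [0.005, -1.0, 0.003]]
force: [-0.8, -0.4, -0.6]
opening: 0.453
(array([ 0.1424,  0.0019, -0.435 ]), np.float64(-3.79))
```

```bash
python3 -m inch '[[[0.005,0,-0.015],-0.2],[[0.016,0,-0.048],-0.5],[[0.028,0,-0.085],-0.9],[[0.04,0,-0.122],-1.2],[[0.052,0,-0.159],-1.6],[[0.064,0,-0.196],-2],[[0.076,0,-0.233],-2.4],[[0.088,0,-0.27],-2.8],[[0.1,0,-0.307],-3.1],[[0.112,0,-0.344],-3.4],[[0.122,0,-0.375],-3.6],[[0.13,0,-0.4],-3.8]]'; python3 -m inch '[[[0.001,0,-0.018],0],[[0.001,0,-0.028],0],[[0.001,0,-0.032],0],[[0.001,0,-0.032],0],[[0.001,0,-0.032],0]]'
python3 - <<'E'
from h import *
x,y=bay(E,-.038); print(go([x,y,.0445],xd(E)))
d=optics.capture("wrist"); cv2.imwrite("pics/w6.png",d["pixels"][:,:,::-1])
E
```

```text
time_s: 19.72
position: [0.5318, -0.1961, 0.1696]
tcp_rot: [[0.997, -0.003, -0.073], [0.073, 0.001, 0.997], [-0.003, -1.0, 0.002]]
force: [0.6, 0.5, -0.6]
opening: 0.454
time_s: 20.13
position: [0.5359, -0.2238, 0.1711]
tcp_rot: [[0.997, -0.001, -0.075], [0.075, 0.002, 0.997], [-0.001, -1.0, 0.002]]
force: [-0.1, 1.2, -1.1]
opening: 0.452
(array([ 0.0014,  0.1265, -0.0068]), np.float64(0.01))
```

View pics/w6.png

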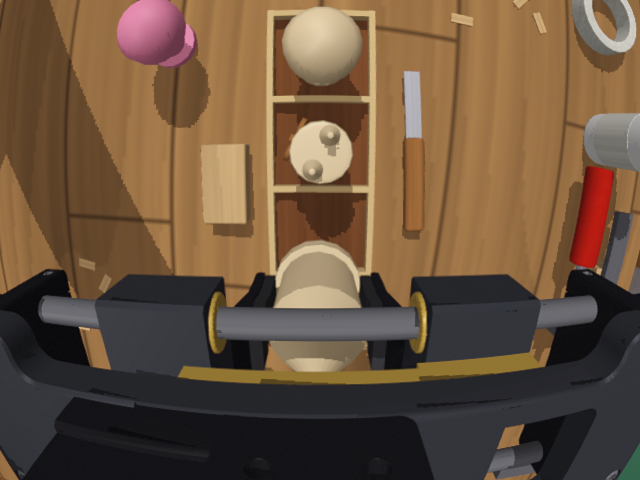

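```bash
python3 -m inch '[[[0.001,0.02,-0.004],0],[[0.001,0.05,-0.005],0],[[0.001,0.08,-0.005],0],[[0.001,0.1,-0.005],0],[[0.001,0.115,-0.005],0],[[0.001,0.121,-0.005],0],[[0.001,0.124,-0.005],0],[[0.001,0.126,-0.005],0],[[0.001,0.127,-0.005],0],[[0.001,0.127,-0.005],0]]'; python3 -m inch '[[[0,0.0005,0],0],[[0,0.001,0],0],[[0,0.001,0],0]]'
```

```text
time_s: 21.02
position: [0.5385, -0.2305, 0.0455]
tcp_rot: [[0.997, 0.002, -0.074], [0.074, -0.001, 0.997], [0.001, -1.0, -0.001]]
force: [0.5, 0.7, -1.2]
opening: 0.452
time_s: 21.27
position: [0.538, -0.2307, 0.0441]
tcp_rot: [[0.997, 0.001, -0.074], [0.074, -0.001, 0.997], [0.001, -1.0, -0.001]]
force: [-0.1, 0.4, -0.2]
opening: 0.457
```

```bash
python3 -m inch '[[[0,0.0005,0],0],[[0,0.001,0],0],[[0,0.001,0],0]]'; python3 -m inch '[[[0,0,0],0],[[0,0,0],0],[[0,0,0],0],[[0,0,0],0],[[0,0,0],0],[[0,0,0],0],[[0,0,0],0],[[0,0,0],0]]' -1 && python3 -m inch '[[[0,-0.01,0],0],[[0,-0.03,0],0],[[0,-0.06,0],0],[[0,-0.09,0],0],[[0,-0.12,0],0],[[0,-0.145,0],0],[[0,-0.145,0],0]]'
python3 - <<'E'
from h import *
x,y=bay(F,.114,-.002); print(go([x,y,.19],xd(F)))
d=optics.capture("side"); cv2.imwrite("pics/s4.png",d["pixels"][120:360,220:480,::-1].repeat(2,0).repeat(2,1))
E
```

```text
time_s: 21.52
position: [0.538, -0.2307, 0.0436]
tcp_rot: [[0.997, 0.001, -0.074], [0.074, -0.001, 0.997], [0.001, -1.0, -0.001]]
force: [-0.8, 0.7, 5.4]
opening: 0.449
time_s: 22.18
position: [0.5378, -0.2304, 0.0424]
tcp_rot: [[0.997, -0.0, -0.074], [0.074, 0.0, 0.997], [-0.0, -1.0, 0.0]]
force: [0.3, -0.2, -1.0]
opening: 0.959
time_s: 22.77
position: [0.5409, -0.2324, 0.1941]
tcp_rot: [[0.997, 0.01, -0.074], [0.074, -0.007, 0.997], [0.01, -1.0, -0.008]]
force: [0.8, -0.5, -0.3]
opening: 0.999
(array([3.000e-02, 4.000e-04, 5.297e-01]), np.float64(3.82))
```

View pics/s4.png

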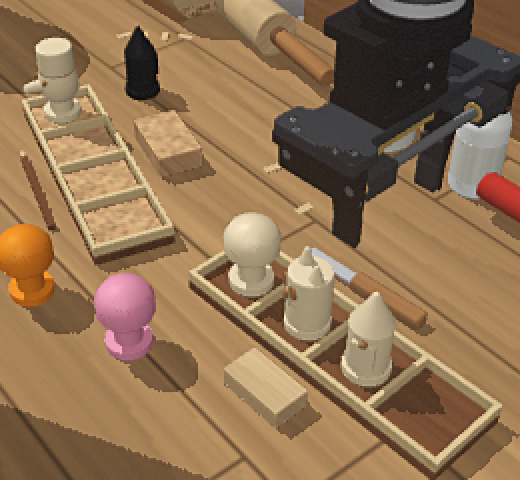

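Gnome stands upright in the third bay (picture (368,340)). Last is the head.

```bash
python3 -m inch '[[[0,0,0.02],0.2],[[0.002,0,0.055],0.5],[[0.005,0,0.095],0.8],[[0.007,0,0.135],1.1],[[0.009,0,0.175],1.4],[[0.012,0,0.215],1.7],[[0.014,0,0.255],2],[[0.016,0,0.295],2.3],[[0.018,0,0.335],2.6],[[0.02,0,0.375],2.9],[[0.023,0,0.415],3.2],[[0.026,0,0.45],3.5]]'
python3 - <<'E'
from h import *
x,y=bay(F,.114,-.002); print(go([x,y,.19],xd(F)))
E
```

```text
time_s: 23.82
position: [0.5289, 0.2226, 0.1864]
tcp_rot: [[0.973, -0.003, 0.23], [-0.23, -0.0, 0.973], [-0.003, -1.0, -0.001]]
force: [1.5, -0.7, -0.5]
opening: 1.003
(array([-0.0147, -0.0036,  0.0742]), np.float64(0.31))
```

```bash
python3 -m inch '[[[-0.005,0,0.025],0.1],[[-0.01,0,0.05],0.2],[[-0.014,0,0.07],0.3],[[-0.015,0,0.078],0.3],[[-0.015,0,0.078],0.3],[[-0.015,0,0.078],0.3],[[-0.015,0,0.078],0.3]]'
python3 - <<'E'
from h import *
x,y=bay(F,.114,-.002); print(go([x,y,.076],xd(F)))
d=optics.capture("wrist"); cv2.imwrite("pics/w7.png",d["pixels"][:,:,::-1])
for r in spotter.find_in("wrist","head"): print(r)
E
```

```text
time_s: 24.4
position: [0.5335, 0.2982, 0.187]
tcp_rot: [[0.967, -0.002, 0.256], [-0.256, -0.001, 0.967], [-0.001, -1.0, -0.002]]
force: [0.4, -0.0, 0.2]
opening: 1.001
(array([-0.0016,  0.111 , -0.0004]), np.float64(0.0))
{'location': [0.5376, 0.3069, 0.113], 'confidence': 0.91}
```

View pics/w7.png

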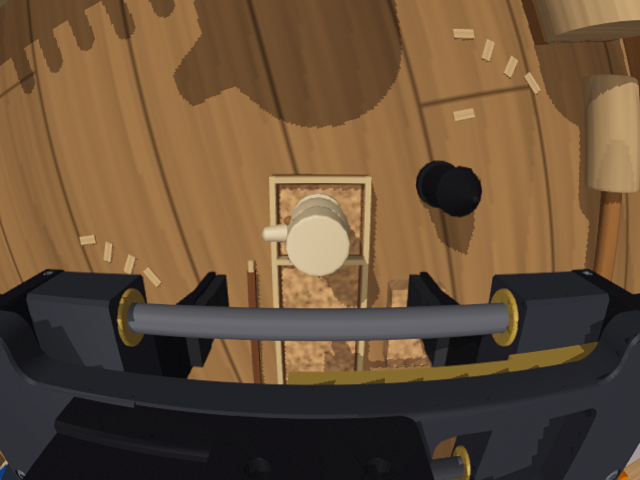

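Run:
```python
from h import *
def p(d):
    K=d["mtx"]; v,u=np.mgrid[0:480,0:640]; a=(u-K[0,2])/K[0,0]; b=(v-K[1,2])/K[1,1]; r=np.hypot(a,b)+1e-9
    t=np.tan(r)/r; P=np.stack([a*t,b*t,np.ones_like(a)],-1)*d["z_map"][...,None]; T=d["world_from_camera"]; return P@T[:3,:3].T+T[:3,3]
d=optics.capture("wrist"); W=p(d); print(np.round(d["world_from_camera"],3))
for q in ["head","full_rack"]:
    m=spotter.masks_of("wrist",q)[0]["pixels"]; Q=W[m]
    print(q,np.percentile(Q[:,2],[5,50,95]))
    if q=="head":
        Q=Q[Q[:,2]>Q[:,2].max()-.008]; e=(Q[:,:2]-F[0]); e=np.c_[e@F[1],e@xd(F)]; print(len(Q),e.min(0),e.max(0),(e.min(0)+e.max(0))/2, Q[:,2].max())
v=W[100:300,200:450].reshape(-1,3); s=v[(v[:,2]>.02)&(v[:,2]<.03)]; e=(s[:,:2]-F[0]); e=np.c_[e@F[1],e@xd(F)]; k=abs(e[:,1])<.06; print(e[k].max(0))
figs(world(optics.capture("top")),F)
```

```text
[[ 0.967 -0.247 -0.068  0.552]
 [-0.256 -0.933 -0.255  0.367]
 [-0.001  0.264 -0.965  0.349]
 [ 0.     0.     0.     1.   ]]
head [0.02529883 0.10970258 0.11124799]
21 [ 0.18603559 -0.00044812] [ 0.18603559 -0.00044812] [ 0.18603559 -0.00044812] 0.3488176788088624
full_rack [0.01045977 0.02256666 0.0243779 ]
[0.15310453 0.04638641]
0.114 top z 0.116 dy,dx mid [ 0.002 -0.002] mean [ 0.001 -0.002] ext [0.044 0.044 0.012] median all [-0.005 -0.003  0.11 ]
0.038 none
-0.038 none
-0.114 none
```

Run:
```python
from h import *
d=optics.capture("wrist"); K=d["mtx"]; v,u=np.mgrid[0:480,0:640]; a=(u-K[0,2])/K[0,0]; b=(v-K[1,2])/K[1,1]; r=np.hypot(a,b)+1e-9
t=np.tan(r)/r; T=d["world_from_camera"]; W=np.stack([a*t,b*t,np.ones_like(a)],-1)*d["z_map"][...,None]@T[:3,:3].T+T[:3,3]
Q=W[180:290,270:370].reshape(-1,3); Q=Q[(Q[:,2]>.104)&(Q[:,2]<.118)]; e=Q[:,:2]-F[0]; e=np.c_[e@F[1],e@xd(F)]
print(len(Q),np.median(Q[:,2]),np.percentile(e,[1,50,99],0).round(4))
```

```text
3128 0.11023526345539474 [[ 0.0959 -0.021 ]
 [ 0.1168 -0.0008]
 [ 0.1363  0.0194]]
```

Both cameras put the cap centre within 2 mm of the bay centre, and the spotter's point was about 7 mm off. Going down and gripping.

```bash
python3 -m inch '[[[0,0.025,0.001],0],[[0,0.05,0.002],0],[[0,0.075,0.002],0],[[0,0.095,0.002],0],[[0,0.106,0.002],0],[[0,0.111,0.002],0],[[0,0.111,0.002],0]]' -1 && python3 -m inch '[[[0,0,0],0],[[0,0,0],0],[[0,0,0],0],[[0,0,0],0],[[0,0,0],0],[[0,0,0],0],[[0,0,0],0],[[0,0,0],0],[[0,0,0],0],[[0,0,0],0],[[0,0,0],0]]' 1 && python3 -m inch '[[[0,-0.01,0],0],[[0,-0.03,0],0],[[0,-0.06,0],0],[[0,-0.09,0],0],[[0,-0.12,0],0],[[0,-0.125,0],0],[[0,-0.125,0],0]]'
python3 - <<'E'
from h import *
x,y=bay(E,-.114); print(go([x,y,.2],xd(E)))
E
```

```text
time_s: 25.33
position: [0.534, 0.3013, 0.0757]
tcp_rot: [[0.967, -0.002, 0.255], [-0.255, -0.001, 0.967], [-0.001, -1.0, -0.001]]
force: [-0.1, 0.5, -0.4]
opening: 1.001
time_s: 26.25
position: [0.5344, 0.3016, 0.0767]
tcp_rot: [[0.967, 0.0, 0.255], [-0.255, 0.0, 0.967], [0.0, -1.0, 0.0]]
force: [-1.3, -0.4, 1.4]
opening: 0.501
time_s: 26.83
position: [0.5359, 0.3021, 0.2045]
tcp_rot: [[0.967, 0.006, 0.255], [-0.255, 0.002, 0.967], [0.005, -1.0, 0.003]]
force: [0.2, 0.1, -2.1]
opening: 0.498
(array([ 0.1621,  0.0033, -0.5863]), np.float64(-3.79))
```

```bash
python3 -m inch '[[[0.004,0,-0.015],-0.1],[[0.013,0,-0.047],-0.3],[[0.023,0,-0.083],-0.6],[[0.033,0,-0.119],-0.9],[[0.043,0,-0.155],-1.2],[[0.053,0,-0.191],-1.5],[[0.063,0,-0.227],-1.8],[[0.073,0,-0.263],-2.1],[[0.083,0,-0.299],-2.4],[[0.093,0,-0.335],-2.7],[[0.102,0,-0.368],-2.9],[[0.11,0,-0.395],-3.1]]'
python3 - <<'E'
from h import *
x,y=bay(E,-.112); print(go([x,y,.2],xd(E)))
E
```

```text
time_s: 27.83
position: [0.5383, -0.1106, 0.1995]
tcp_rot: [[1.0, -0.004, -0.012], [0.012, 0.001, 1.0], [-0.004, -1.0, 0.001]]
force: [0.8, 1.1, -1.2]
opening: 0.498
(array([ 0.0024, -0.0007, -0.1936]), np.float64(-0.7))
```

```bash
python3 -m inch '[[[0,0,-0.02],-0.1],[[0.001,0,-0.05],-0.2],[[0.001,0,-0.085],-0.3],[[0.002,0,-0.12],-0.5],[[0.002,0,-0.15],-0.6],[[0.002,0,-0.175],-0.7],[[0.002,0,-0.189],-0.7],[[0.002,0,-0.194],-0.7],[[0.002,0,-0.194],-0.7],[[0.002,0,-0.194],-0.7],[[0.002,0,-0.194],-0.7]]'
python3 - <<'E'
from h import *
x,y=bay(E,-.112); print(go([x,y,.0755],xd(E)))
d=optics.capture("wrist"); cv2.imwrite("pics/w8.png",d["pixels"][:,:,::-1])
E
```

```text
time_s: 28.75
position: [0.5442, -0.3003, 0.2011]
tcp_rot: [[0.997, -0.001, -0.075], [0.075, 0.002, 0.997], [-0.001, -1.0, 0.002]]
force: [-0.4, 0.4, -0.6]
opening: 0.499
(array([-0.0012,  0.1256, -0.004 ]), np.float64(0.02))
```

View pics/w8.png

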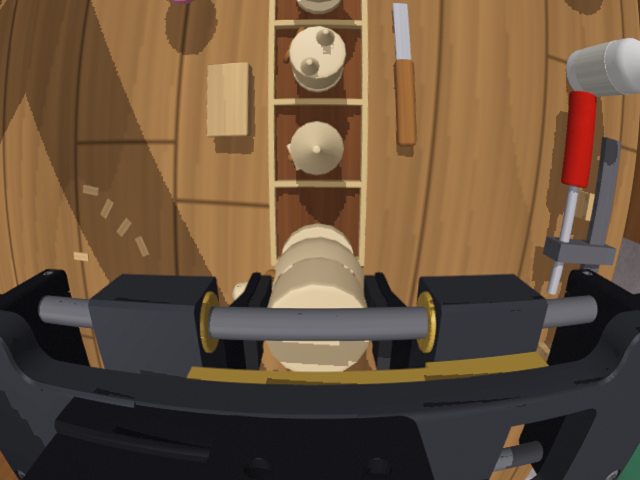

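Head is held over the last bay, with owl and gnome standing behind it. Lowering.

```bash
python3 -m inch '[[[-0.001,0.02,-0.003],0],[[-0.001,0.05,-0.003],0],[[-0.001,0.08,-0.003],0],[[-0.001,0.1,-0.003],0],[[-0.001,0.114,-0.003],0],[[-0.001,0.12,-0.003],0],[[-0.001,0.123,-0.003],0],[[-0.001,0.125,-0.003],0],[[-0.001,0.126,-0.003],0],[[-0.001,0.126,-0.003],0]]'; python3 -m inch '[[[0,0.0005,0],0],[[0,0.001,0],0],[[0,0.001,0],0]]'
```

```text
time_s: 29.63
position: [0.5443, -0.3057, 0.0766]
tcp_rot: [[0.997, 0.001, -0.074], [0.074, -0.001, 0.997], [0.001, -1.0, -0.001]]
force: [-0.6, 0.0, -0.7]
opening: 0.502
time_s: 29.88
position: [0.5439, -0.3056, 0.075]
tcp_rot: [[0.997, 0.001, -0.074], [0.074, -0.001, 0.997], [0.001, -1.0, -0.001]]
force: [0.3, -0.1, -1.7]
opening: 0.501
```

```bash
python3 -m inch '[[[0,0.0005,0],0],[[0,0.001,0],0],[[0,0.001,0],0]]';python3 -m inch '[[[0,0.0005,0],0],[[0,0.001,0],0],[[0,0.001,0],0]]'
```

```text
time_s: 30.13
position: [0.5438, -0.3056, 0.0737]
tcp_rot: [[0.997, 0.0, -0.074], [0.074, -0.0, 0.997], [0.0, -1.0, -0.0]]
force: [-0.7, -0.2, 0.9]
opening: 0.497
time_s: 30.38
position: [0.5438, -0.3056, 0.0737]
tcp_rot: [[0.997, 0.0, -0.074], [0.074, -0.0, 0.997], [0.0, -1.0, -0.0]]
force: [-1.2, 1.0, 5.4]
opening: 0.5
```

```bash
python3 -m inch '[[[0,0,0],0],[[0,0,0],0],[[0,0,0],0],[[0,0,0],0],[[0,0,0],0],[[0,0,0],0],[[0,0,0],0],[[0,0,0],0]]' -1 && python3 -m inch '[[[0,-0.01,0],0],[[0,-0.03,0],0],[[0,-0.06,0],0],[[0,-0.09,0],0],[[0,-0.11,0],0],[[0,-0.11,0],0]]' && python3 -m inch '[[[-0.02,0,-0.02],0],[[-0.04,0,-0.05],0],[[-0.06,0,-0.08],0],[[-0.08,0,-0.11],0],[[-0.1,0,-0.14],0],[[-0.12,0,-0.17],0],[[-0.12,0,-0.18],0],[[-0.12,0,-0.18],0],[[-0.12,0,-0.18],0],[[-0.12,0,-0.18],0],[[-0.12,0,-0.18],0],[[-0.12,0,-0.18],0]]'
python3 - <<'E'
from h import *
figs(world(optics.capture("top")),E)
d=optics.capture("side"); cv2.imwrite("pics/s5.png",d["pixels"][120:360,220:480,::-1].repeat(2,0).repeat(2,1))
d=optics.capture("top"); cv2.imwrite("pics/t5.png",d["pixels"][160:310,100:500,::-1].repeat(2,0).repeat(2,1))
E
```

```text
time_s: 31.05
position: [0.5437, -0.3054, 0.0724]
tcp_rot: [[0.997, -0.0, -0.074], [0.074, 0.0, 0.997], [-0.0, -1.0, 0.0]]
force: [-0.2, -0.8, -0.3]
opening: 0.975
time_s: 31.55
position: [0.5465, -0.3076, 0.1887]
tcp_rot: [[0.997, 0.009, -0.074], [0.074, -0.007, 0.997], [0.008, -1.0, -0.008]]
force: [0.0, -0.8, 0.2]
opening: 0.999
time_s: 32.55
position: [0.4381, -0.4921, 0.1825]
tcp_rot: [[0.997, -0.0, -0.076], [0.076, 0.001, 0.997], [-0.0, -1.0, 0.001]]
force: [0.5, 0.5, 0.4]
opening: 1.0
0.114 top z 0.096 dy,dx mid [-0.002 -0.   ] mean [-0.002  0.   ] ext [0.046 0.044 0.012] median all [-0.001 -0.001  0.086]
0.038 top z 0.102 dy,dx mid [-0.004 -0.001] mean [-0.003 -0.001] ext [0.03  0.018 0.012] median all [-0.002 -0.002  0.082]
-0.038 top z 0.109 dy,dx mid [-0.003 -0.001] mean [-0.002 -0.001] ext [0.015 0.015 0.012] median all [ 0.002 -0.003  0.082]
-0.114 top z 0.112 dy,dx mid [-0.    -0.001] mean [ 0.001 -0.001] ext [0.043 0.042 0.012] median all [ 0.006 -0.004  0.107]
```

View pics/s5.png

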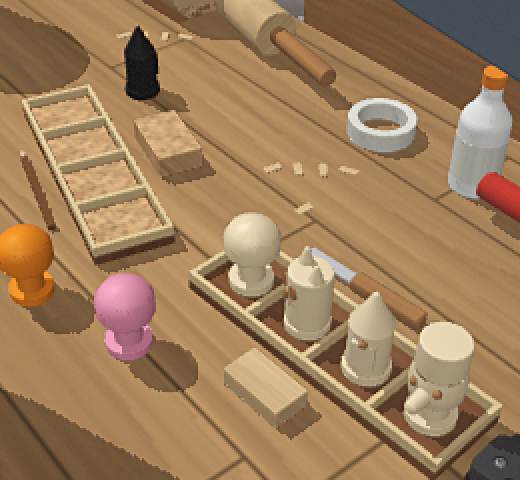

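View pics/t5.png

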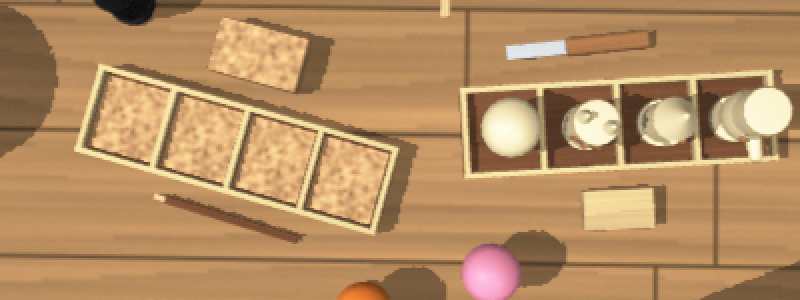

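All four stand upright within about 4 mm of their bay centres (limits 15 and 20 mm), and the arm is clear.

```bash
python3 -c "
from rig import bot
print(bot.hand_in())"
```

```text
the job is handed in; nothing more can be done
None
```

I moved the four figures to the empty rack in reverse order and handed the job in at about 33 s of the 112 s allowed. From left to right they now stand toadstool, owl, gnome, head. The original order was head, gnome, owl, toadstool.

- **Final position:** the top camera showed each figure within about 4 mm of its bay centre along the row and 1 mm across.
- **Height and tilt:** the measured tops (96, 102, 109 and 112 mm) are 1 to 5 mm from the 91, 99, 108 and 108 mm expected on the board. The starting measurements ran 0 to 4 mm high in the same way. I judged uprightness by eye in the side picture and did not measure the angle.
- **Scene:** nothing was knocked over, the look-alikes were not touched, and the arm is clear of everything.
- **Disagreement:** before the head grasp, the wrist spotter put the head about 7 mm further along the row than my depth measurements from both cameras. I used the depth measurements. The grip opening then matched the cap's width, and the head came down on its bay centre.

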